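Release the spent cartridge and stand it in the drain tray

ROBOT

A 7-joint arm with a two-finger parallel gripper is mounted at the origin on the work surface. World frame = base frame: x ahead of the robot, y to its left, z up, the work surface at z = 0. Lengths are in m, angles in rad, forces in N, time in s.
With the tool pointing down it reaches from about 0.4 to 0.925 m from the base axis. Payload 5.6 kg.
Tool frame: the origin (TCP) lies midway between the tips of the shut fingers; the grasp point (between the pads) lies 19 mm behind it; z points along the fingers, y is the direction in which the jaws open and shut (so a half turn about z gives the same grasp; the last joint's range is limited). The gripper opens to 85 mm and grips with 20 to 120 N. Pads are 22 mm wide; open, the fingers measure 114 mm over their backs; the gripper's body (76 mm by 85 mm) begins 54 mm behind the grasp point. The pads swing forward as they close: fully open they stand 13 mm farther back than shut.
Start: joints at [-0.043, 0.468, -0.012, 1.603, 0.006, 1.071, -0.056], TCP at [0.65, -0, 0.231] pointing down, gripper open.
Joint ranges: [-2.53, 2.53], [-0.31, 2.02], [-1.57, 1.55], [0.28, 2.44], [-1.29, 4.43], [0.15, 1.84], [-2.92, 2.92]. Speed limits (rad/s): [2.57, 2.57, 3.14, 3.14, 3.14, 3.14, 3.14].

INTERFACE

Orientations are given as [roll, pitch, yaw] about the fixed x, y, z axes, in that order (R = Rz(yaw) Ry(pitch) Rx(roll)).
In Python, from workcell import * gives the robot as it stands.
- The arm moves only by the tool move_arm, never from a script. Its argument "deltas" is a list that holds one entry, the list of rows, each a list of 7 numbers: the shift along the tool's x, y, z as a fraction of full scale, then the turn, a rotation vector about the tool's x, y, z as a fraction of full scale, then the closure, from 0 (fully open) to 1 (shut). In form: [[[tx, ty, tz, rx, ry, rz, grip], ...]]. A call has 1 to 20 rows; each row shifts and turns the commanded pose from where the row before left it, along the tool's axes as they then stand; what a row does not reach is not made up. Full scale, the value 1, is 75 cm for a shift and 10 degrees for a turn. A row lasts 1/8 s, in which the tool goes at most 62.5 mm and 10.7 degrees, less where a joint would pass 70% of its speed; a pose out of reach is approached as far as the arm can. A call with a number of a shift or a turn outside -1 to 1 is refused whole. A call with a gripper value outside its range is refused whole. The fingers move at their own pace and stop on an object; "grip_force" is the grip in N (left out, the last holds). Time passes only in rows, so rows that do not move let the fingers close. It gives the time, the measured TCP pose, the force and the opening at its end, in the units of the state.
- state(): the state, without advancing time (a new reading comes with each control period).
- read_camera(name): name is "scene" or "side" or "wrist"; returns a dict with "image" (384x512x3 uint8, red, green, blue), "K" (3x3 intrinsics, pixels), "view" (4x4, takes a point from world to camera coordinates). Camera axes: x right, y down, z forward; pixel columns grow to the right and rows downward; lengths in m; the calibration is good to about 2 mm. A picture is of the moment at which its call begins. There is no depth.
- job_done(): hands the job in, once; it reports no verdict.
The state is a dict: "clock": time; "q": joint angles; "joint_velocities": joint speeds; "joint_efforts": joint torques, N m; "eef_pos": TCP position; "tcp_rot": TCP orientation; "contact_force": force on the tool from outside, world axes, zero at the start; "torque": the same for the moment, N m; "width": finger opening in m.
Only numpy, scipy, OpenCV 4.12 (cv2) and the standard library are available. Lean on these libraries where they do the work, as an engineer would, in place of code of your own. Each camera call takes 0.05 s, during which the arm holds its last target. There are 200 camera calls.

TASK

The orange-capped purification cartridge is spent: push it down in its dock until the push-to-release latch lets go and, as you back off, it springs up by itself. Then pull it out by its cap and set it down upright in the grey drain tray (lower it until it stands on the tray's floor, do not drop it) and let go. Leave the blue-capped cartridge latched in its dock and do not knock over or shove the bottle, the beaker or the wrench.

Things in the scene. Friction and masses are not known exactly. Their poses are not given: they have to be found in the camera images.
- orange_center (a point): centre (half-way up) of the spent cartridge: upright block 44 mm (x) by 72 mm (y) by 102 mm high (z up), about 0.35 kg, white with a ribbed orange cap on its top 40 mm. It stands loose on the lift in its dock, aligned with it, at first latched with its flat top flush with the dock's top, where it cannot be gripped. Grip the cap across its 44 mm width.
- blue_center (a point): centre (half-way up) of the good cartridge: upright block 44 mm (x) by 72 mm (y) by 102 mm high (z up), about 0.35 kg, white with a ribbed blue cap on its top 40 mm. It stands loose on the lift in its dock, aligned with it, at first latched with its flat top flush with the dock's top, where it cannot be gripped. Grip the cap across its 44 mm width. To be left latched.
- orange_mouth (a point): centre of the well's mouth in the fixed cream dock that holds the spent, orange-capped cartridge, level with its flat top, 130 mm above the counter; x points to its thick rear wall, z up. Well 47 mm (x) by 75 mm (y). From this point the block reaches 39 mm to -x, 56 mm to +x, 53 mm to each side. Both docks look the same; only their cartridges differ.
- blue_mouth (a point): centre of the well's mouth in the fixed cream dock that holds the good, blue-capped cartridge, level with its flat top, 130 mm above the counter; x points to its thick rear wall, z up. Well 47 mm (x) by 75 mm (y). From this point the block reaches 39 mm to -x, 56 mm to +x, 53 mm to each side. Both docks look the same; only their cartridges differ.
- orange_lift (a joint): height (m) of the spring lift under the orange cartridge: 0 latched, negative when pushed, 0.040 sprung up (cap 40 mm proud of the dock). Pushing the cartridge's top down with 12 to 15 N frees the catch 5 to 6 mm down (hard stop at 9 mm); when the push is then withdrawn the lift rises by itself in about 0.5 s and stays up, never latching again.
- blue_lift (a joint): height (m) of the spring lift under the blue cartridge: 0 latched, negative when pushed, 0.040 sprung up (cap 40 mm proud of the dock). Pushing the cartridge's top down with 12 to 15 N frees the catch 5 to 6 mm down (hard stop at 9 mm); when the push is then withdrawn the lift rises by itself in about 0.5 s and stays up, never latching again.
- tray_in (a point): grey open drain tray fixed to the counter, 140 mm (its x) by 170 mm (its y) outside, 30 mm high, walls and floor 5 mm thick; this point is the centre of its inner floor, 5 mm above the counter, z up.
- bottle: amber reagent bottle with a blue cap, 70 mm across, 150 mm high, loose bystander; origin at the centre of its underside.
- beaker: white open beaker, 76 mm across, 90 mm high, loose bystander; origin at the centre of its underside.
- wrench: steel wrench 160 mm long lying flat along its x, loose bystander; origin on its underside, mid-length.
Not all that is in view belongs to the job. Leave any green look-alike of the part that bears orange_center alone.

How it is judged:
On the way, in this order (a step that is already met when the one before it is completed fails the run):
1. the orange cartridge has been pushed to release and has sprung up in its dock (lift above 30 mm, cartridge still in the well) (value of joint orange_lift above 0.03 m and z of orange_center in the frame of orange_mouth below 0 m), for 0.2 s.
2. the orange cartridge is pulled clear of its dock, its bottom above the dock's top (z of orange_center in the frame of orange_mouth above 0.052 m), for 0.1 s.
3. the orange cartridge is lowered upright into the tray, its bottom within 8 mm of the tray's floor while still gripped (x of orange_center in the frame of tray_in between -0.05 and 0.05 m and y of orange_center in the frame of tray_in between -0.065 and 0.065 m and z of orange_center in the frame of tray_in below 0.059 m and angle between orange_center's own z axis and vertical below 0.15 rad and contact force between the fingers and orange_cartridge above 1 N), for 0.1 s.
At the end, for the whole second after the job is handed in: The orange cartridge stands upright (within 0.08 rad) on the tray's floor, inside its walls (centre within 50 mm in x and 65 mm in y of the tray's centre, bottom within about 4 mm of the floor), released and at rest; the blue cartridge is still latched in its dock, its top flush within about 5 mm (x of orange_center in the frame of tray_in between -0.05 and 0.05 m and y of orange_center in the frame of tray_in between -0.065 and 0.065 m and z of orange_center in the frame of tray_in between 0.047 and 0.055 m and angle between orange_center's own z axis and vertical below 0.08 rad and linear speed of orange_cartridge below 0.02 m/s and value of joint blue_lift below 0.004 m and z of blue_center in the frame of blue_mouth between -0.056 and -0.045 m); the robot touches nothing.
It fails at once if the blue cartridge is released or lifted (moves more than 15 mm, or its lift rises above 10 mm) (distance of blue_center from where it was at the start of the episode above 0.015 m or value of joint blue_lift above 0.01 m).
It fails at once if the bottle, beaker or wrench is shoved more than 30 mm (distance of any of bottle, beaker, wrench from where it was at the start of the episode above 0.03 m).
It fails at once if the bottle or beaker is tipped more than 0.4 rad (angle between any of bottle, beaker's own z axis and vertical above 0.4 rad).
It also fails if it takes over 58 s, if anything falls off the work surface, if the arm or the gripper's body presses on something with over 40 N, if the wrist force passes 120 N, or if a joint passes its speed limit or range.

## Working session

There is one attempt and no reset: what is moved stays moved. The work goes in short steps, Python scripts to look and compute and a tool call to move; the robot and the scene stay as the last step left them, time stands still between calls to the robot, and variables do not carry over. Pictures are saved under pics/ and viewed, about 8 in all and at most 12, crops included, and the job is handed in when it is done.

Besides the shell and the picture viewer there is one more tool, called after ">>>" as a command line: name --argument value ..., lists and objects as JSON in quotes. move_arm: Moves the arm, as the interface text tells. Shift numbers are shares of 75 cm and turn numbers shares of 10 degrees, none past 1 either way. Its arguments: {"type":"object","properties":{"deltas":{"type":"array","items":{"type":"array","items":{"type":"array","items":{"type":"number","minimum":-1,"maximum":1}}}},"grip_force":{"type":"number"}},"required":["deltas"]}

```bash
mkdir -p pics; python3 - <<'E'
from workcell import *
import cv2
for n in ("scene","side"):
    c=read_camera(n); cv2.imwrite(f"pics/{n}0.png",c["image"][:,:,::-1]); print(n,c["K"].round(1).tolist(),c["view"].round(3).tolist())
s=state(); print(s)
a=cv2.imread("pics/scene0.png");b=cv2.imread("pics/side0.png")
E
```

```text
scene [[456.8, 0.0, 259.2], [0.0, 456.8, 188.7], [0.0, 0.0, 1.0]] [[-0.783, 0.622, 0.01, 0.474], [0.35, 0.453, -0.82, -0.155], [-0.514, -0.639, -0.572, 1.645], [0.0, 0.0, 0.0, 1.0]]
side [[473.3, 0.0, 258.4], [0.0, 473.3, 189.8], [0.0, 0.0, 1.0]] [[0.787, -0.617, -0.0, -0.464], [-0.351, -0.447, -0.823, 0.296], [0.508, 0.647, -0.568, 1.082], [0.0, 0.0, 0.0, 1.0]]
{'clock': 0.1, 'q': array([-0.0429918 ,  0.46829585, -0.01159127,  1.6035179 ,  0.00599878,
        1.07135904, -0.05630484]), 'joint_velocities': array([-0.00049236, -0.00171966,  0.00186395, -0.00198413, -0.00022478,
        0.00066099,  0.00172313]), 'joint_efforts': array([ 1.06754396e-03, -5.33521950e+01,  2.19214533e-02, -2.51963443e+01,
        1.15740488e-02,  4.25570266e-03,  1.47225879e-06]), 'eef_pos': array([ 6.49518767e-01, -7.68488852e-05,  2.30434824e-01]), 'tcp_rot': array([-3.14005119e+00,  1.16703320e-04,  1.57070795e+00]), 'contact_force': array([ 0.28861406,  0.57460344, -0.00339695]), 'torque': array([-0.00640755,  0.00177878, -0.02025934]), 'width': 0.08536304862167374}
```

View pics/scene0.png

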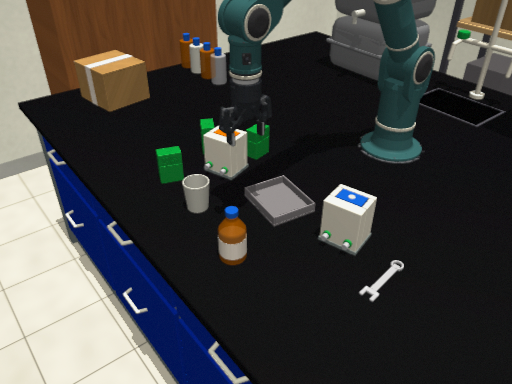

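View pics/side0.png

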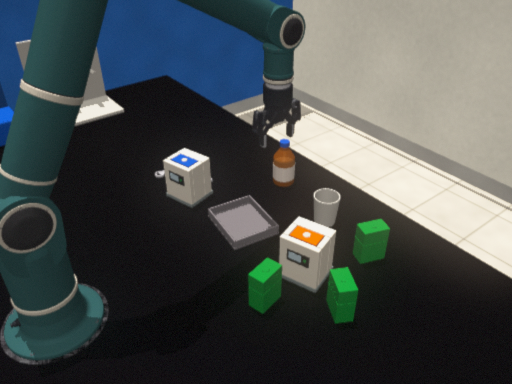

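The scene view shows the orange dock at (226,150), partly behind the gripper, the blue dock at (348,215), the tray at (280,199), the bottle at (232,235), the beaker at (197,193) and the wrench at (382,280). In the side view the orange top is at (307,236) and clear, the blue top at (186,160) and the tray at (243,221). Next I enlarge these for corners.

```bash
cat > h.py <<'E'
import numpy as np, cv2
from workcell import *
def ray(c,uv,z):
    K,V=c["K"],c["view"]; R,t=V[:3,:3],V[:3,3]; o=-R.T@t
    d=R.T@np.linalg.inv(K)@np.array([uv[0],uv[1],1.]); return o+d*(z-o[2])/d[2]
def proj(c,P):
    p=c["view"][:3,:3]@np.asarray(P,float)+c["view"][:3,3]; q=c["K"]@p; return q[:2]/q[2]
def blob(im,col):
    h=cv2.cvtColor(im,cv2.COLOR_RGB2HSV)
    lo,hi={"orange":((5,200,150),(20,255,255)),"blue":((100,170,120),(125,255,255))}[col]
    return cv2.inRange(h,lo,hi)
E
python3 - <<'E'
from h import *
c=read_camera("side"); im=c["image"]
for col,box in (("orange",(270,210,345,260)),("blue",(155,140,215,180))):
    m=blob(im,col); k=np.zeros_like(m); x0,y0,x1,y1=box; k[y0:y1,x0:x1]=m[y0:y1,x0:x1]
    n,l,st,ce=cv2.connectedComponentsWithStats(k); i=1+np.argmax(st[1:,4]); 
    pts=np.argwhere(l==i)[:,::-1]
    W=np.array([ray(c,p,.13)[:2] for p in cv2.convexHull(pts.astype(np.int32))[:,0]])
    r=cv2.minAreaRect((W*1000).astype(np.float32)); print(col,st[i],r,ray(c,ce[i],.13))
cv2.imwrite("pics/s1.png",np.hstack([cv2.resize(im[130:330,150:350],None,fx=2.9,fy=2.9,interpolation=cv2.INTER_CUBIC)])[:,:,::-1])
E
```

```text
orange [290 226  33  19 262] ((543.0542602539062, -244.46278381347656), (38.78290557861328, 69.31417846679688), 19.118040084838867) [ 0.54239211 -0.24572036  0.13      ]
blue [172 155  24  11 112] ((492.45379638671875, 235.1071319580078), (36.72031784057617, 65.36241149902344), 15.395816802978516) [0.4913575  0.23344946 0.13      ]
```

View pics/s1.png

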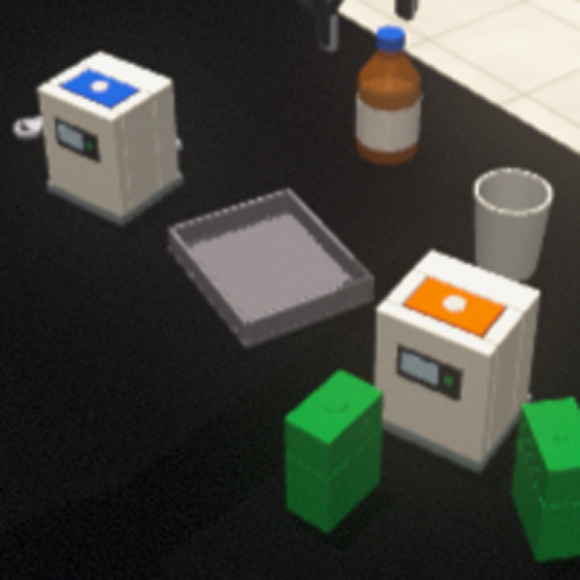

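The crop shows the tray's rim corners near (168,232), (290,190), (372,280) and (245,325). The orange cap is centred at (455,303) and there is no hand over it. The beaker is just beyond the orange dock and greens are on the robot side.

```bash
python3 - <<'E'
from h import *
c=read_camera("side"); f=lambda u,v,z:ray(c,(u/2.9+150,v/2.9+130),z).round(3)[:2]
t=[f(168,232,.03),f(290,190,.03),f(372,280,.03),f(246,328,.03)]
print(t,np.mean(t,0)); print([np.linalg.norm(t[i]-t[i-1]).round(3) for i in range(4)], [np.degrees(np.arctan2(*(t[i]-t[i-1])[::-1])).round(1) for i in range(4)])
print("dock top corners",[f(u,v,.13) for u,v in((378,308),(432,252),(540,294),(490,352))])
print("blue dock",[f(u,v,.13) for u,v in((40,88),(100,53),(173,75),(117,110))])
print("bottle top",f(390,38,.15),"beaker rim",f(513,190,.09))
print("greens",f(335,405,.1),f(560,430,.1))
w=read_camera("wrist"); print(w["K"],w["view"].round(3))
E
```

```text
[array([0.481, 0.098]), array([0.621, 0.081]), array([ 0.593, -0.086]), array([ 0.457, -0.068])] [0.538   0.00625]
[np.float64(0.168), np.float64(0.141), np.float64(0.169), np.float64(0.137)] [np.float64(81.8), np.float64(-6.9), np.float64(-99.5), np.float64(172.5)]
dock top corners [array([ 0.492, -0.209]), array([ 0.577, -0.181]), array([ 0.609, -0.279]), array([ 0.527, -0.304])]
blue dock [array([0.444, 0.27 ]), array([0.53 , 0.295]), array([0.566, 0.208]), array([0.484, 0.185])]
bottle top [0.771 0.101] beaker rim [ 0.74 -0.12]
greens [ 0.413 -0.251] [ 0.532 -0.379]
[[281.06261142   0.         252.5930142 ]
 [  0.         281.06261142 189.87778599]
 [  0.           0.           1.        ]] [[ 1.     0.001 -0.    -0.649]
 [ 0.001 -0.958  0.286 -0.037]
 [-0.    -0.286 -0.958  0.379]
 [ 0.     0.     0.     1.   ]]
```

>>> move_arm --deltas '[[[-0.0544, -0.0238, 0, 0, 0, 0, 1], [-0.0544, -0.0238, 0, 0, 0, 0, 1], [-0.0544, -0.0238, 0, 0, 0, 0, 1], [-0.0544, -0.0238, 0, 0, 0, 0, 1], [-0.0544, -0.0238, 0, 0, 0, 0, 1], [-0.0544, -0.0238, 0, 0, 0, 0, 1], [0, 0, 0, 0, 0, -0.9, 1], [0, 0, 0, 0, 0, -0.9, 1], [0, 0, 0, 0, 0, 0, 1], [0, 0, 0, 0, 0, 0, 1]]]'

```text
clock: 1.5
eef_pos: [0.5429, -0.2448, 0.2312]
tcp_rot: [-3.142, -0.0, 1.882]
contact_force: [0.1, -0.3, -0.4]
width: -0.0001
```

```bash
python3 - <<'E'
from h import *
s=state(); print(s["eef_pos"],s["tcp_rot"],s["contact_force"],s["width"],s["clock"])
for n in ("wrist","scene"):
    c=read_camera(n); im=c["image"]; m=blob(im,"orange")
    if n=="scene": m[:, :200]=0; m[:110]=0; m[200:]=0;m[:,300:]=0
    k,l,st,ce=cv2.connectedComponentsWithStats(m); i=1+np.argmax(st[1:,4])
    h=cv2.convexHull(np.argwhere(l==i)[:,::-1].astype(np.int32))[:,0]
    W=np.array([ray(c,p,.13)[:2] for p in h]); print(n,st[i],cv2.minAreaRect((W*1000).astype(np.float32)))
    if n=="wrist": cv2.imwrite("pics/w1.png",im[:,:,::-1])
E
```

```text
[ 0.54285302 -0.24480864  0.23123205] [-3.14150791e+00 -1.32007162e-05  1.88239081e+00] [ 0.11076401 -0.25284961 -0.35391048] -9.838800477364432e-05 1.5
wrist [ 231  146   49   78 3272] ((543.9588012695312, -240.3134765625), (42.84938430786133, 71.66766357421875), 19.446409225463867)
scene [215 128  24  10 114] ((549.6577758789062, -239.8675079345703), (39.44163513183594, 68.61862182617188), 18.435977935791016)
```

View pics/w1.png

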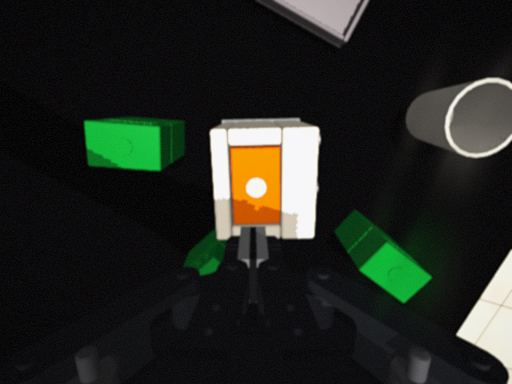

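The wrist view shows the orange top at (256,185), with the fingertips just below it at (252,228) and the thick wall at right. That puts it at about (0.544, -0.241) with yaw about 19°, which agrees with the side view within 4 mm. Now I correct and descend.

>>> move_arm --deltas '[[[0.0033, 0.0025, 0.031, 0, 0, -0.1, 1], [0, 0, 0.031, 0, 0, 0, 1], [0, 0, 0.031, 0, 0, 0, 1], [0, 0, 0.031, 0, 0, 0, 1], [0, 0, 0, 0, 0, 0, 1], [0, 0, 0, 0, 0, 0, 1]]]'

```text
clock: 2.35
eef_pos: [0.5445, -0.242, 0.1391]
tcp_rot: [3.141, 0.001, 1.902]
contact_force: [-0.4, -0.9, 1.3]
width: 0.0001
```

>>> move_arm --deltas '[[[0, 0, 0.005, 0, 0, 0, 1], [0, 0, 0.004, 0, 0, 0, 1], [0, 0, 0.003, 0, 0, 0, 1], [0, 0, 0, 0, 0, 0, 1], [0, 0, 0, 0, 0, 0, 1]]]'

```text
clock: 2.98
eef_pos: [0.5441, -0.2422, 0.1303]
tcp_rot: [3.141, 0.001, 1.902]
contact_force: [-1.8, -0.3, 6.0]
width: -0.0
```

Contact is at 0.130 as expected. Now I press about 6 mm.

>>> move_arm --deltas '[[[0, 0, 0.003, 0, 0, 0, 1], [0, 0, 0.003, 0, 0, 0, 1], [0, 0, 0, 0, 0, 0, 1], [0, 0, 0, 0, 0, 0, 1]]]'

```text
clock: 3.48
eef_pos: [0.5444, -0.2424, 0.1269]
tcp_rot: [3.14, 0.001, 1.902]
contact_force: [-3.9, 0.7, 12.5]
width: -0.0002
```

>>> move_arm --deltas '[[[0, 0, 0.003, 0, 0, 0, 1], [0, 0, 0.002, 0, 0, 0, 1], [0, 0, 0, 0, 0, 0, 1], [0, 0, 0, 0, 0, 0, 1]]]'

```text
clock: 3.98
eef_pos: [0.5446, -0.2425, 0.1236]
tcp_rot: [3.14, 0.002, 1.902]
contact_force: [-4.1, 1.4, 14.5]
width: -0.0
```

>>> move_arm --deltas '[[[0, 0, 0.0015, 0, 0, 0, 1], [0, 0, 0, 0, 0, 0, 1], [0, 0, -0.01, 0, 0, 0, 1], [0, 0, -0.03, 0, 0, 0, 1], [0, 0, -0.05, 0, 0, 0, 1], [0, 0, -0.05, 0, 0, 0, 0], [0, 0, 0, 0, 0, 0, 0], [0, 0, 0, 0, 0, 0, 0], [0, 0, 0, 0, 0, 0, 0], [0, 0, 0, 0, 0, 0, 0]]]'

```text
clock: 5.22
eef_pos: [0.5434, -0.2417, 0.2238]
tcp_rot: [-3.14, -0.001, 1.902]
contact_force: [-0.1, -1.3, 0.3]
width: 0.0855
```

```bash
python3 - <<'E'
from h import *
s=state(); print(s["eef_pos"],s["tcp_rot"],s["contact_force"],s["width"],s["clock"])
c=read_camera("side"); a=c["image"][180:330,200:400]
w=read_camera("wrist"); b=w["image"]
cv2.imwrite("pics/r1.png",np.hstack([cv2.resize(a,(400,300)),cv2.resize(b,(400,300))])[:,:,::-1])
E
```

```text
[ 0.54341157 -0.24172864  0.22382774] [-3.14010893e+00 -1.18877874e-03  1.90233461e+00] [-0.12203543 -1.30996461  0.32335781] 0.08554700520748618 5.225
```

View pics/r1.png

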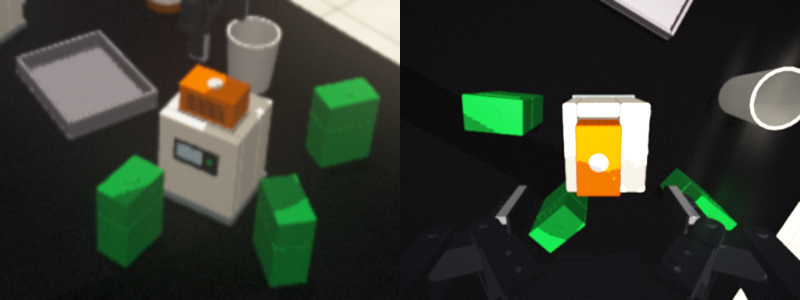

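The cartridge has sprung up: in the left crop the orange cap at (214,95) stands proud, and in the wrist view it is centred between the open fingers. I check its centre at z = 0.17 before gripping.

```bash
python3 - <<'E'
from h import *
s=state(); p=s["eef_pos"]
c=read_camera("wrist"); k=ray
im=c["image"]; h=cv2.cvtColor(im,cv2.COLOR_RGB2HSV)
m=cv2.inRange(h,(18,200,150),(30,255,255))|cv2.inRange(h,(5,200,200),(18,255,255))
n,l,st,ce=cv2.connectedComponentsWithStats(m); i=1+np.argmax(st[1:,4]); print(st[i])
x,y,w,hh=st[i][:4]
for v in (y+hh-10,y+hh-30,y+hh-50):
    us=np.where(l[v]==i)[0]; mid=ray(c,((us[0]+us[-1])/2,v),.17); e=ray(c,(us[-1],v),.17)-ray(c,(us[0],v),.17)
    d=mid-p; yw=s["tcp_rot"][2]; print(v,us[0],us[-1],"width",np.linalg.norm(e).round(4),"tool x,y",(d[0]*np.cos(yw)+d[1]*np.sin(yw)).round(4),(d[0]*np.sin(yw)-d[1]*np.cos(yw)).round(4),"edge yaw",np.degrees(np.arctan2(e[1],e[0])).round(1))
E
```

```text
[ 225  159   58   91 4553]
240 227 280 width 0.041 tool x,y -0.0261 0.0007 edge yaw 19.1
220 226 281 width 0.0416 tool x,y -0.0095 0.0006 edge yaw 19.1
200 226 281 width 0.0407 tool x,y 0.0065 0.0006 edge yaw 19.1
```

>>> move_arm --deltas '[[[0, 0.001, 0.029, 0, 0, 0, 0], [0, 0, 0.029, 0, 0, 0, 0], [0, 0, 0.029, 0, 0, 0, 0], [0, 0, 0.029, 0, 0, 0, 0], [0, 0, 0, 0, 0, 0, 0], [0, 0, 0, 0, 0, 0, 0.3], [0, 0, 0, 0, 0, 0, 0.6], [0, 0, 0, 0, 0, 0, 0.8], [0, 0, 0, 0, 0, 0, 0.8], [0, 0, 0, 0, 0, 0, 0.8], [0, 0, 0, 0, 0, 0, 0.8]]]' --grip_force 50

```text
clock: 6.75
eef_pos: [0.5451, -0.2419, 0.1384]
tcp_rot: [3.141, 0.001, 1.902]
contact_force: [-0.5, 0.3, 4.7]
width: 0.0436
```

>>> move_arm --deltas '[[[0, 0, -0.008, 0, 0, 0, 0.8], [0, 0, -0.016, 0, 0, 0, 0.8], [0, 0, -0.02, 0, 0, 0, 0.8], [0, 0, -0.02, 0, 0, 0, 0.8], [0, 0, -0.02, 0, 0, 0, 0.8], [0, 0, -0.02, 0, 0, 0, 0.8], [0, 0, -0.02, 0, 0, 0, 0.8], [0, 0, -0.016, 0, 0, 0, 0.8], [0, 0, 0, 0, 0, 0, 0.8], [0, 0, 0, 0, 0, 0, 0.8]]]'

```text
clock: 8.0
eef_pos: [0.5443, -0.2415, 0.2424]
tcp_rot: [-3.141, -0.001, 1.902]
contact_force: [-0.4, 0.1, -3.4]
width: 0.0433
```

>>> move_arm --deltas '[[[0.0197, 0.0063, 0, 0, 0, 0, 0.8], [0.0393, 0.0125, 0, 0, 0, 0, 0.8], [0.0393, 0.0125, 0, 0, 0, 0, 0.8], [0.0393, 0.0125, 0, 0, 0, 0, 0.8], [0.0393, 0.0125, 0, 0, 0, 0, 0.8], [0.0393, 0.0125, 0, 0, 0, 0, 0.8], [0.0393, 0.0125, 0, 0, 0, 0, 0.8], [0.0393, 0.0125, 0, 0, 0, 0, 0.8], [0.0197, 0.0063, 0, 0, 0, 0, 0.8], [0, 0, 0, 0, 0, 0.45, 0.8], [0, 0, 0, 0, 0, 0.88, 0.8], [0, 0, 0, 0, 0, 0.88, 0.8], [0, 0, 0, 0, 0, 0.44, 0.8], [0, 0, 0, 0, 0, 0, 0.8], [0, 0, 0, 0, 0, 0, 0.8]]]'

```text
clock: 9.88
eef_pos: [0.5387, 0.0057, 0.2428]
tcp_rot: [-3.141, 0.0, 1.441]
contact_force: [0.7, 0.6, -4.8]
width: 0.043
```

```bash
python3 - <<'E'
from h import *
c=read_camera("side"); a=c["image"][100:300,130:400]
w=read_camera("wrist"); b=w["image"]
cv2.imwrite("pics/t1.png",np.hstack([cv2.resize(a,(400,300)),cv2.resize(b,(400,300))])[:,:,::-1])
E
```

```text
(no output)
```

View pics/t1.png

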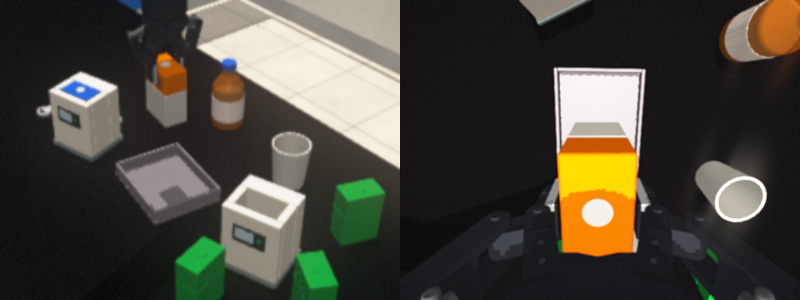

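The cartridge hangs upright over the tray. The wrist view shows the tray aligned and laterally centred at about (600,130), and the blue cartridge is flush. Lowering now.

>>> move_arm --deltas '[[[0, 0, 0.013, 0, 0, 0, 0.8], [0, 0, 0.026, 0, 0, 0, 0.8], [0, 0, 0.026, 0, 0, 0, 0.8], [0, 0, 0.026, 0, 0, 0, 0.8], [0, 0, 0.026, 0, 0, 0, 0.8], [0, 0, 0.026, 0, 0, 0, 0.8], [0, 0, 0.026, 0, 0, 0, 0.8], [0, 0, 0.026, 0, 0, 0, 0.8], [0, 0, 0.013, 0, 0, 0, 0.8], [0, 0, 0, 0, 0, 0, 0.8], [0, 0, 0, 0, 0, 0, 0.8]]]'

```text
clock: 11.35
eef_pos: [0.5394, 0.0059, 0.0875]
tcp_rot: [3.14, -0.0, 1.44]
contact_force: [0.2, 0.3, -4.7]
width: 0.0432
```

>>> move_arm --deltas '[[[0, 0, 0.003, 0, 0, 0, 0.8], [0, 0, 0.003, 0, 0, 0, 0.8], [0, 0, 0, 0, 0, 0, 0.8], [0, 0, 0, 0, 0, 0, 0.8]]]'

```text
clock: 11.85
eef_pos: [0.5389, 0.0058, 0.0825]
tcp_rot: [3.141, 0.0, 1.44]
contact_force: [0.3, -0.9, -4.4]
width: 0.0433
```

>>> move_arm --deltas '[[[0, 0, 0.003, 0, 0, 0, 0.8], [0, 0, 0.003, 0, 0, 0, 0.8], [0, 0, 0.002, 0, 0, 0, 0.8], [0, 0, 0, 0, 0, 0, 0.8], [0, 0, 0, 0, 0, 0, 0.8]]]'

```text
clock: 12.48
eef_pos: [0.5388, 0.0058, 0.0763]
tcp_rot: [-3.142, 0.0, 1.44]
contact_force: [0.1, -0.4, -3.4]
width: 0.0433
```

>>> move_arm --deltas '[[[0, 0, 0.002, 0, 0, 0, 0.8], [0, 0, 0.001, 0, 0, 0, 0.8], [0, 0, 0, 0, 0, 0, 0.8], [0, 0, 0, 0, 0, 0, 0.8]]]'

```text
clock: 12.98
eef_pos: [0.5389, 0.0059, 0.0762]
tcp_rot: [3.141, 0.0, 1.44]
contact_force: [-5.7, -0.6, 14.7]
width: 0.0436
```

It stands on the floor (force up, z stopped). I ease off the press, open, and retreat straight up.

>>> move_arm --deltas '[[[0, 0, -0.0015, 0, 0, 0, 0.8], [0, 0, 0, 0, 0, 0, 0.8], [0, 0, 0, 0, 0, 0, 0.4], [0, 0, 0, 0, 0, 0, 0], [0, 0, 0, 0, 0, 0, 0], [0, 0, 0, 0, 0, 0, 0], [0, 0, 0, 0, 0, 0, 0], [0, 0, -0.02, 0, 0, 0, 0], [0, 0, -0.04, 0, 0, 0, 0], [0, 0, -0.05, 0, 0, 0, 0], [0, 0, -0.05, 0, 0, 0, 0], [0, 0, -0.03, 0, 0, 0, 0], [0, 0, 0, 0, 0, 0, 0], [0, 0, 0, 0, 0, 0, 0]]]'

```text
clock: 14.72
eef_pos: [0.5383, 0.0058, 0.2174]
tcp_rot: [-3.141, 0.0, 1.44]
contact_force: [-0.7, -1.0, 0.2]
width: 0.0851
```

```bash
python3 - <<'E'
from h import *
c=read_camera("side"); a=c["image"][100:300,130:400]
w=read_camera("wrist"); b=w["image"]
cv2.imwrite("pics/e1.png",np.hstack([cv2.resize(a,(400,300)),cv2.resize(b,(400,300))])[:,:,::-1])
for n,c,box in(("side",c,(200,120,300,260)),("wrist",w,(180,60,330,384))):
    h=cv2.cvtColor(c["image"],cv2.COLOR_RGB2HSV); m=cv2.inRange(h,(5,190,200),(30,255,255)); k=np.zeros_like(m);x0,y0,x1,y1=box;k[y0:y1,x0:x1]=m[y0:y1,x0:x1]
    q,l,st,ce=cv2.connectedComponentsWithStats(k)
    i=1+np.argmax(st[1:,4]);print(n,st[i],ray(c,ce[i],.107))
E
```

```text
side [230 188  23  15 158] [0.53796305 0.01278536 0.107     ]
wrist [ 230  144   47   78 3131] [0.53885803 0.01095422 0.107     ]
```

View pics/e1.png

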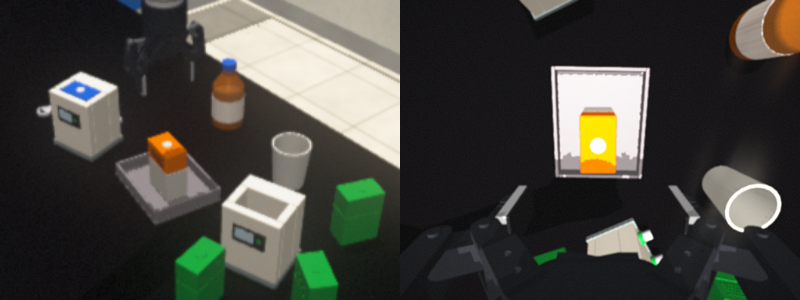

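The cartridge stands upright in the tray, near its centre. The blue one is flush, the bystanders are in place and the gripper is clear. Handing in.

```bash
python3 -c "
from workcell import *
print(job_done())"
```

```text
the job is handed in; nothing more can be done
None
```

The spent orange cartridge is now standing upright in the drain tray, released, and the job was handed in at about 15 s of the 58 s allowed. No verdict was reported.

- **Release:** I pressed the cartridge a little over 6 mm at about 14.5 N. The picture after backing off shows the cap standing proud of the dock.
- **Pull and place:** I gripped the cap at 43.6 mm with 50 N and lifted it clear. I lowered it until the force rose to 14.7 N and the tool stopped moving, then eased off, opened and backed up.
- **Final position:** The last pictures put the cap at about (0.538, 0.012), within about 6 mm of my estimated tray centre (0.538, 0.006). That estimate rests on hand-read tray corners.
- **Bystanders:** By eye, the blue cartridge is still flush and the bottle and beaker are where they were. The wrench is mostly hidden behind the blue dock in the last pictures, but the arm never went near it.

Two things disagreed slightly. The side and wrist cameras differed by about 4 mm on the dock's position, so I used a value between them. The tool stopped about 1 mm higher than the height I had worked out for the tray floor. Neither caused a problem.

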